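Unlatch the dust collector's filter hatch

TASK

Open the latch of the dust collector, the low box with louvres on its top, so that its filter can be changed: press its release button so that the T-handle pops out, then turn the T-handle clockwise (seen from above) by a quarter turn until it stops, and let go of it. The handle must end popped out and fully turned; leave the latch of the plain storage case as it is.

Things in the scene. Friction and masses are not known exactly. Their poses are not given: they have to be found in the camera images.
- dust_collector: Low grey steel box fixed on the bench, 220 (x) x 240 (y) x 100 mm high; dark louvre slats on the +x half of its top, hose stub on its +x face. Origin: centre of its underside, z up; latch on the -x half. Release button: upright steel disc 24 mm across at x -45, y +40 mm, top 122 mm above bench; 6 mm travel, spring 1.5 to 5 N, frees the handle at about 4 mm, springs back when let go.
- dc_handle_out (a joint): How far the collector's T-handle is out (m): 0 in, 0.024 popped out. Plain aluminium bar 80 x 16 mm, 12 mm thick, its vertical axis through its middle at x -45, y -30 mm of the box. In: sunk in a black frame (48 x 145 mm, top 114 mm above bench), flush, not to be gripped or turned. Out: the bar spans 126 to 138 mm above bench, held up by a spring of about 4 N, all clear of the frame.
- dc_handle_turn (a joint): Turn of the collector's T-handle (rad), clockwise from above: 0 at the start, its bar along the box's y (pointing to the button); 1.5 at the stop, about a quarter turn, bar along the box's x: unlatched. Turns only when popped out, takes about 0.1 N m, stays where it is left.
- sc_handle_out (a joint): How far the T-handle of the storage case is out (m): 0 in, 0.024 popped out; to stay in. The case is the other grey box of the same size with the same latch and button, but it has a smooth top without louvres, steel corner caps and a small plaster model standing on it. The boxes may stand either way round, left or right.

How it is judged:
On the way, in this order (a step that is already met when the one before it is completed fails the run):
1. the dust collector's T-handle has popped out, not yet turned (value of joint dc_handle_out above 0.018 m and value of joint dc_handle_turn below 0.5 rad), for 0.1 s.
2. the dust collector's T-handle is turned to unlatched (value of joint dc_handle_turn above 1.2 rad), for 0.1 s.
At the end, for the whole second after the job is handed in: The dust collector's T-handle is popped out (more than 16 mm of its 24 mm) and turned clockwise by more than 1.2 rad of its 1.5 rad, and the storage case's handle is still pushed in (less than 10 mm out) (value of joint dc_handle_out above 0.016 m and value of joint dc_handle_turn above 1.2 rad and value of joint sc_handle_out below 0.01 m); the robot touches nothing.
It fails at once if the storage case's handle was released (value of joint sc_handle_out above 0.01 m).
It also fails if it takes over 45 s, if anything falls off the work surface, if the arm or the gripper's body presses on something with over 40 N, if the wrist force passes 120 N, or if a joint passes its speed limit or range.

ROBOT

A 6-joint arm with a two-finger parallel gripper is mounted at the origin on the work surface. World frame = base frame: x ahead of the robot, y to its left, z up, the work surface at z = 0. Lengths are in m, angles in rad, forces in N, time in s.
With the tool pointing down it reaches from about 0.3 to 0.775 m from the base axis. Payload 14.6 kg.
Tool frame: the origin (TCP) lies at the very end of the fingers, on their centre line; the grasp point (between the pads) lies 19 mm behind it; y points along the fingers, x is the direction in which the jaws open and shut, and the axes are right-handed (so a half turn about y gives the same grasp; the last joint's range is limited). The gripper opens to 94 mm and grips with 3 to 60 N. Pads are 16 mm wide; open, the fingers measure 119 mm over their backs; the gripper's body (75 mm by 177 mm) begins 78 mm behind the grasp point.
Start: joints at [1.22, 0.3, 1.521, -0, 1.321, -0.067], TCP at [0.154, 0.528, 0.205] pointing down, gripper open.
Joint ranges: [-3.03, 3.03], [-0.79, 2.21], [0.23, 2.52], [-1.04, 4.18], [0, 3.07], [-2.55, 2.55]. Speed limits (rad/s): [2.22, 2.22, 2.57, 3.14, 3.14, 3.14].

INTERFACE

Orientations are given as [roll, pitch, yaw] about the fixed x, y, z axes, in that order (R = Rz(yaw) Ry(pitch) Rx(roll)).
In Python, from station import get_obs, cams, hand_in gives the robot as it stands. The module is installed in compiled form; this text tells all that it offers.
- The arm moves only by the tool step_arm, never from a script. Its argument "plan" is a list of rows, each an object with "grip": the closure, from -1 (fully open) to 1 (shut), so that 0 is half open; "slide": the shift along the tool's x, y, z in m, a list of three; "spin": the turn about the tool's y in degrees. A call has 1 to 20 rows; each row shifts and turns the commanded pose from where the row before left it, along the tool's axes as they then stand; what a row does not reach is not made up. A row lasts 1/12 s, in which the tool goes at most 41.7 mm and 7.16 degrees, less where a joint would pass 70% of its speed; a pose out of reach is approached as far as the arm can. A call is refused whole if a number of a shift passes 0.0417 or a number of a turn 7.16, either way. A call with a gripper value outside its range is refused whole. The fingers move at their own pace and stop on an object; "force" is the grip in N (left out, the last holds). Time passes only in rows, so rows that do not move let the fingers close. It gives the time, the measured TCP pose, the force and the opening at its end, in the units of the state.
- get_obs(): the state, without advancing time (a new reading comes with each control period).
- cams.camera(name): name is "scene" or "side" or "wrist"; returns the picture (480x640x3 uint8, blue, green, red); there is no depth.
- cams.calibration(name): a dict with "K" (3x3 intrinsics, pixels), "T" (4x4, takes a point from camera to world coordinates). Camera axes: x right, y up, looking along -z (the intrinsics and any distortion apply to the point x, -y, -z); pixel columns grow to the right and rows downward; lengths in m; the calibration is good to about 2 mm. A picture is of the moment at which its call begins: read the wrist's pose just before it. calibration takes no time and is no camera call; for the wrist camera it gives the pose at the moment of the call.
- hand_in(): hands the job in, once; it reports no verdict.
The state is a dict: "time_s": time; "qpos": joint angles; "joint_vel": joint speeds; "tau": joint torques, N m; "ee_pos": TCP position; "eef_rot": TCP orientation; "force": force on the tool from outside, world axes, zero at the start; "moment": the same for the moment, N m; "grip_width": finger opening in m.
Only numpy, scipy, OpenCV 4.12 (cv2) and the standard library are available. Lean on these libraries where they do the work, as an engineer would, in place of code of your own. Each camera call takes 0.05 s, during which the arm holds its last target.

## Working session

There is one attempt and no reset: what is moved stays moved. The work goes in short steps, Python scripts to look and compute and a tool call to move; the robot and the scene stay as the last step left them, time stands still between calls to the robot, and variables do not carry over. Pictures are saved under pics/ and viewed, and the job is handed in when it is done.

Besides the shell and the picture viewer there is one more tool, called after "Call:" by a JSON object that holds its "api" and its "payload", one argument or row to a line. step_arm: Moves the arm, as the interface text tells. Its arguments: {"type":"object","properties":{"plan":{"type":"array","items":{"type":"object","properties":{"grip":{"type":"number"},"slide":{"type":"array","items":{"type":"number"}},"spin":{"type":"number"}}}},"force":{"type":"number"}},"required":["plan"]}

```bash
mkdir -p pics
python3 - <<'E'
from station import get_obs,cams
import cv2,numpy as np
o=get_obs();print(o)
for n in("scene","side","wrist"):
    c=cams.calibration(n);cv2.imwrite(f"pics/{n}0.png",cams.camera(n));print(n,{k:np.round(v,4).tolist() if k in"KT" else v for k,v in c.items()})
E
```

```text
{'time_s': 0.0, 'qpos': array([ 1.22039674e+00,  3.00479073e-01,  1.52156925e+00,  1.77161300e-06,
        1.32069069e+00, -6.65963427e-02]), 'joint_vel': array([-1.23141967e-03, -1.76907717e-03, -2.88513237e-05, -1.37198704e-03,
       -4.23202944e-04, -1.91767579e-03]), 'tau': array([ 1.56053084e-03, -5.31818104e+01, -3.52732229e+01,  7.08701368e-02,
        2.45766516e-02, -1.33669610e-04]), 'ee_pos': array([0.15391726, 0.52775769, 0.20488696]), 'eef_rot': array([-1.57071833e+00,  1.14369985e-03,  1.28699269e+00]), 'force': array([ 0.21599095,  0.657027  , -0.25020789]), 'moment': array([-0.02798718,  0.05824531, -0.01050655]), 'grip_width': 0.09425865524337335}
scene {'K': [[567.4494, 0.0, 325.5891], [0.0, 567.4494, 236.1947], [0.0, 0.0, 1.0]], 'T': [[0.2352, -0.8132, 0.5323, 1.049], [0.9719, 0.1899, -0.1392, -0.182], [0.0121, 0.5501, 0.835, 0.8802], [0.0, 0.0, 0.0, 1.0]]}
side {'K': [[536.235, 0.0, 333.6729], [0.0, 536.235, 244.0223], [0.0, 0.0, 1.0]], 'T': [[-0.9496, 0.2115, -0.2315, 0.3716], [-0.3135, -0.6282, 0.7121, 0.5515], [0.0052, 0.7487, 0.6629, 0.636], [0.0, 0.0, 0.0, 1.0]]}
wrist {'K': [[388.8164, 0.0, 322.8489], [0.0, 388.8164, 239.1144], [0.0, 0.0, 1.0]], 'T': [[0.2798, -0.9329, -0.2268, 0.0879], [0.9601, 0.2712, 0.069, 0.5465], [-0.0029, -0.237, 0.9715, 0.3841], [0.0, 0.0, 0.0, 1.0]]}
```

View pics/scene0.png

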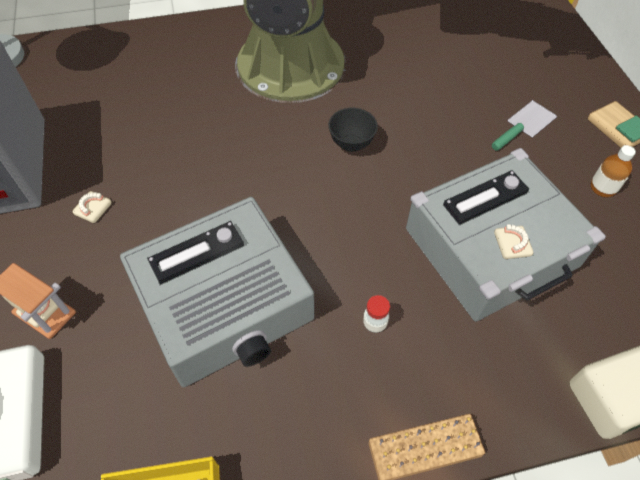

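View pics/side0.png

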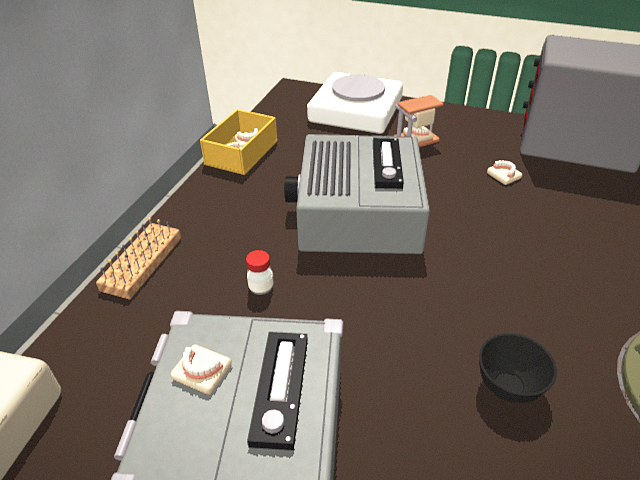

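View pics/wrist0.png

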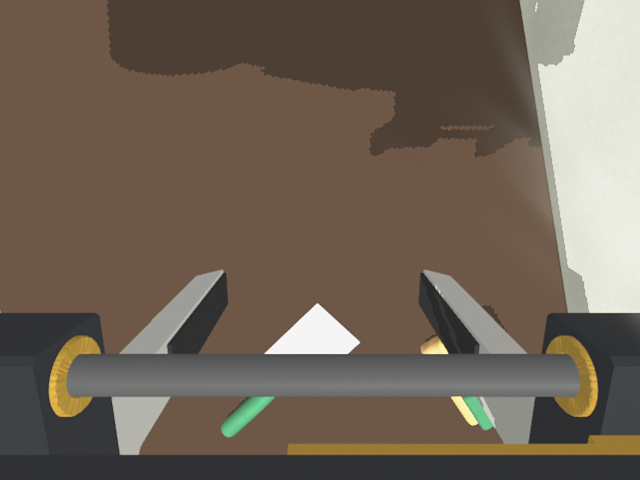

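The scene view shows the louvred dust collector on the left at about (215,285) and the plain case on the right at about (505,230). I'll enlarge the collector latch and check the projection, since the arm isn't visible.

```bash
cat > h.py <<'E'
import numpy as np,cv2
from station import get_obs,cams
def proj(n,P,c=None):
    c=c or cams.calibration(n);T=np.linalg.inv(c["T"]);p=T[:3,:3]@np.array(P,float)+T[:3,3]
    q=c["K"]@np.array([p[0],-p[1],-p[2]]);return q[:2]/q[2],q[2]
def ray(n,uv,z,c=None):
    c=c or cams.calibration(n);d=np.linalg.inv(c["K"])@np.array([*uv,1.]);d=c["T"][:3,:3]@np.array([d[0],-d[1],-d[2]]);o=c["T"][:3,3]
    return o+d*(z-o[2])/d[2]
E
python3 - <<'E'
from h import *
for n in("scene","side"):
  for P in([0,0,0],[.154,.528,.205]):print(n,P,proj(n,P))
print([k for k in cams.calibration("scene")])
a=cv2.imread("pics/scene0.png")[190:390,110:320];cv2.imwrite("pics/a.png",cv2.resize(a,None,fx=3,fy=3,interpolation=cv2.INTER_CUBIC)[:600])
a=cv2.imread("pics/side0.png")[120:260,280:440];cv2.imwrite("pics/b.png",cv2.resize(a,None,fx=4,fy=4,interpolation=cv2.INTER_CUBIC))
E
```

```text
scene [0, 0, 0] (array([290.97320084,  62.58260164]), np.float64(1.3187044158589487))
scene [0.154, 0.528, 0.205] (array([560.43258549,  -8.55633144]), np.float64(1.1390321621768134))
side [0, 0, 0] (array([718.36603028, 397.36256434]), np.float64(0.728252176210285))
side [0.154, 0.528, 0.205] (array([784.18650235, 996.98299233]), np.float64(0.2520407347748809))
['K', 'T']
```

View pics/a.png

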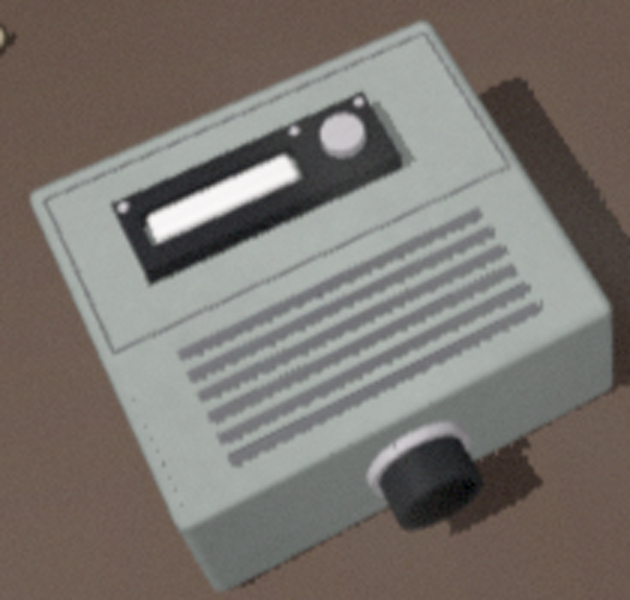

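View pics/b.png

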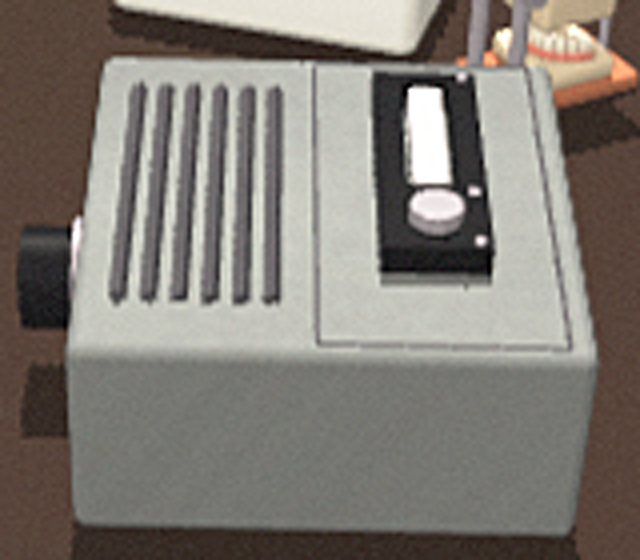

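Run:
```python
from h import *
s=lambda u,v:(u/3+110,v/3+190)
t=lambda u,v:(u/4+280,v/4+120)
b1=ray("scene",s(342,132),.122);b2=ray("side",t(437,207),.122);print("btn",b1,b2)
e=[ray("scene",s(*p),.114) for p in((150,228),(298,167))];f=[ray("side",t(*p),.114) for p in((424,90),(432,182))]
for q in(e,f):
  d=q[1]-q[0];print("bar",q,(q[0]+q[1])/2,np.linalg.norm(d),np.degrees(np.arctan2(d[1],d[0])))
# frame corners top z .114
fr=[s(112,202),s(362,95),s(400,157),s(151,282)]
print("frame",[ray("scene",p,.114)[:2].round(4) for p in fr])
bx=[s(33,193),s(425,23),s(610,310),s(182,528)]
c=[ray("scene",p,.1)[:2] for p in bx];print("box",np.round(c,4),np.mean(c,0))
d=c[1]-c[0];print(np.degrees(np.arctan2(d[1],d[0])),np.linalg.norm(d)); d=c[2]-c[3];print(np.degrees(np.arctan2(d[1],d[0])))
print(get_obs()["time_s"])
```

```text
btn [ 0.52460854 -0.21292819  0.122     ] [ 0.51947025 -0.20762276  0.122     ]
bar [array([ 0.55593748, -0.31836525,  0.114     ]), array([ 0.53597882, -0.2390906 ,  0.114     ])] [ 0.54595815 -0.27872793  0.114     ] 0.08174851305522404 104.13143737264555
bar [array([ 0.55088132, -0.3123261 ,  0.114     ]), array([ 0.52855865, -0.23782006,  0.114     ])] [ 0.53971999 -0.27507308  0.114     ] 0.07777821848420484 106.67867840621604
frame [array([ 0.5355, -0.3364]), array([ 0.4974, -0.1992]), array([ 0.542 , -0.1854]), array([ 0.5881, -0.3204])]
box [[ 0.5109 -0.3798]
 [ 0.4456 -0.1571]
 [ 0.65   -0.0952]
 [ 0.7168 -0.3192]] [ 0.58081534 -0.23784537]
106.33687179465925 0.2320536599638975
106.61230114288894
0.15
```

Call:
{"api": "step_arm", "payload": {
  "plan": [
    {"grip": 1,"slide": [0,-0.005,0],"spin": 7.16},
    {"grip": 1,"slide": [0,-0.005,0],"spin": 7.16},
    {"grip": 1,"slide": [0,-0.005,0],"spin": 7.16},
    {"grip": 1,"slide": [0,-0.005,0],"spin": 7.16},
    {"grip": 1,"slide": [0,-0.005,0],"spin": 7.16},
    {"grip": 1,"slide": [0,-0.005,0],"spin": 7.16},
    {"grip": 1,"slide": [0,-0.005,0],"spin": 7.16},
    {"grip": 1,"slide": [0,-0.005,0],"spin": 7.16}
  ],
  "force": 20
}}

```text
time_s: 0.82
ee_pos: [0.154, 0.5279, 0.2454]
eef_rot: [-1.571, 0.0, 0.281]
force: [0.4, -0.0, 0.8]
grip_width: 0.0443
```

Call:
{"api": "step_arm", "payload": {
  "plan": [
    {"grip": 1,"slide": [0.0075,0,-0.0405]},
    {"grip": 1,"slide": [0.0075,0,-0.0405]},
    {"grip": 1,"slide": [0.0075,0,-0.0405]},
    {"grip": 1,"slide": [0.0075,0,-0.0405]},
    {"grip": 1,"slide": [0.0075,0,-0.0405]},
    {"grip": 1,"slide": [0.0075,0,-0.0405]},
    {"grip": 1,"slide": [0.0075,0,-0.0405]},
    {"grip": 1,"slide": [0.0075,0,-0.0405]},
    {"grip": 1,"slide": [0.0075,0,-0.0405]},
    {"grip": 1,"slide": [0.0075,0,-0.0405]},
    {"grip": 1,"slide": [0.0075,0,-0.0405]},
    {"grip": 1,"slide": [0.0075,0,-0.0405]},
    {"grip": 1,"slide": [0.0075,0,-0.0405]},
    {"grip": 1,"slide": [0.0075,0,-0.0405]},
    {"grip": 1,"slide": [0.0075,0,-0.0405]},
    {"grip": 1,"slide": [0.0075,0,-0.0405]},
    {"grip": 1,"slide": [0.0075,0,-0.0405]},
    {"grip": 1,"slide": [0.0075,0,-0.0405]},
    {"grip": 1,"slide": [0.0075,0,-0.0405]},
    {"grip": 1,"slide": [0.0075,0,-0.0405]}
  ]
}}

```text
schema error: expected keys grip, slide, spin
```

Run:
```python
from h import *
o=get_obs();print(o["ee_pos"],o["eef_rot"],o["grip_width"],o["time_s"])
c=cams.calibration("wrist");np.savez("w1.npz",**c);im=cams.camera("wrist");cv2.imwrite("pics/w1.png",im)
print(np.round(c["T"],3))
cv2.imwrite("pics/s1.png",cams.camera("side"))
```

```text
[0.15396673 0.5279021  0.24544305] [-1.57114910e+00  3.26852801e-04  2.81070635e-01] 0.04431027095364998 0.8167
[[ 0.961 -0.27  -0.066  0.134]
 [ 0.278  0.933  0.229  0.593]
 [-0.001 -0.239  0.971  0.425]
 [ 0.     0.     0.     1.   ]]
```

View pics/w1.png

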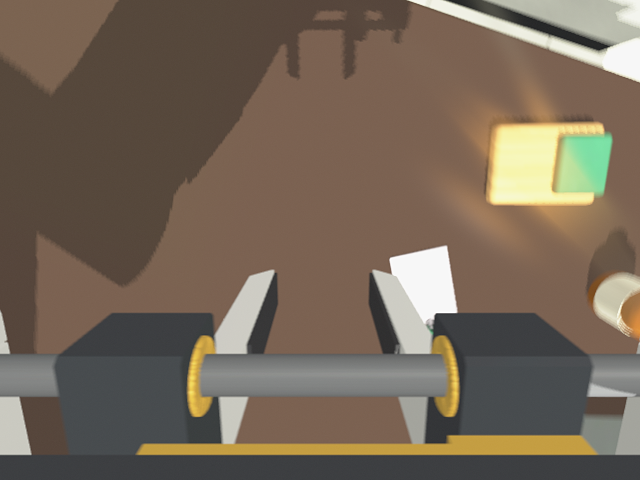

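View pics/s1.png

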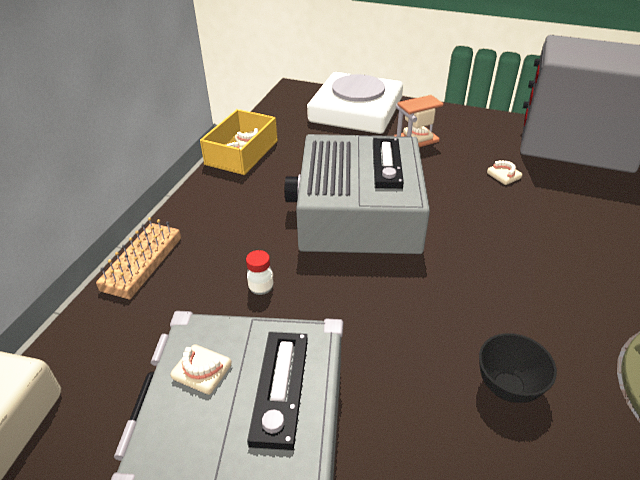

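The move was refused because every row needs a spin value, so nothing moved. I'll resend it with spin 0.

Call:
{"api": "step_arm", "payload": {
  "plan": [
    {"grip": 1,"slide": [0.0075,0,-0.0405],"spin": 0},
    {"grip": 1,"slide": [0.0075,0,-0.0405],"spin": 0},
    {"grip": 1,"slide": [0.0075,0,-0.0405],"spin": 0},
    {"grip": 1,"slide": [0.0075,0,-0.0405],"spin": 0},
    {"grip": 1,"slide": [0.0075,0,-0.0405],"spin": 0},
    {"grip": 1,"slide": [0.0075,0,-0.0405],"spin": 0},
    {"grip": 1,"slide": [0.0075,0,-0.0405],"spin": 0},
    {"grip": 1,"slide": [0.0075,0,-0.0405],"spin": 0},
    {"grip": 1,"slide": [0.0075,0,-0.0405],"spin": 0},
    {"grip": 1,"slide": [0.0075,0,-0.0405],"spin": 0},
    {"grip": 1,"slide": [0.0075,0,-0.0405],"spin": 0},
    {"grip": 1,"slide": [0.0075,0,-0.0405],"spin": 0},
    {"grip": 1,"slide": [0.0075,0,-0.0405],"spin": 0},
    {"grip": 1,"slide": [0.0075,0,-0.0405],"spin": 0},
    {"grip": 1,"slide": [0.0075,0,-0.0405],"spin": 0},
    {"grip": 1,"slide": [0.0075,0,-0.0405],"spin": 0},
    {"grip": 1,"slide": [0.0075,0,-0.0405],"spin": 0},
    {"grip": 1,"slide": [0.0075,0,-0.0405],"spin": 0},
    {"grip": 1,"slide": [0.0075,0,-0.0405],"spin": 0},
    {"grip": 1,"slide": [0.0075,0,-0.0405],"spin": 0}
  ]
}}

```text
time_s: 2.58
ee_pos: [0.5277, -0.2084, 0.2448]
eef_rot: [-1.57, 0.0, 0.292]
force: [-0.3, 0.6, 0.9]
grip_width: 0.0003
```

Run:
```python
from h import *
o=get_obs();print(o["ee_pos"],o["eef_rot"],o["grip_width"],o["time_s"])
c=cams.calibration("wrist");np.savez("w2.npz",**c);im=cams.camera("wrist");cv2.imwrite("pics/w2.png",im)
print(np.round(c["T"],3))
cv2.imwrite("pics/s2.png",cams.camera("side"))
```

```text
[ 0.52773508 -0.20840521  0.24482345] [-1.57045005e+00  3.96471684e-04  2.92357961e-01] 0.0002605323079874916 2.5833
[[ 0.958 -0.28  -0.068  0.507]
 [ 0.288  0.93   0.228 -0.144]
 [-0.001 -0.238  0.971  0.424]
 [ 0.     0.     0.     1.   ]]
```

View pics/w2.png

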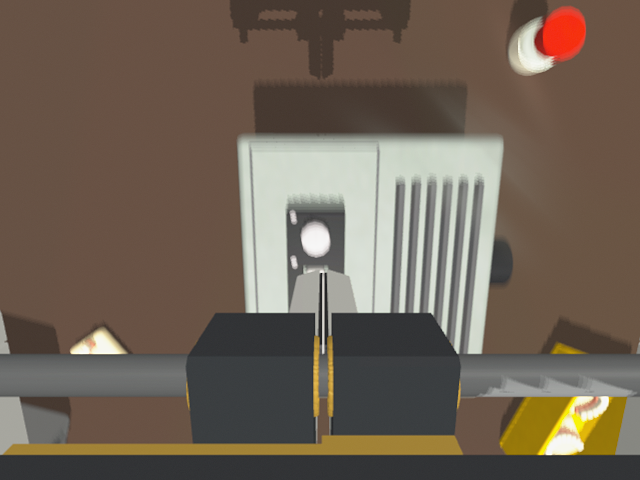

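View pics/s2.png

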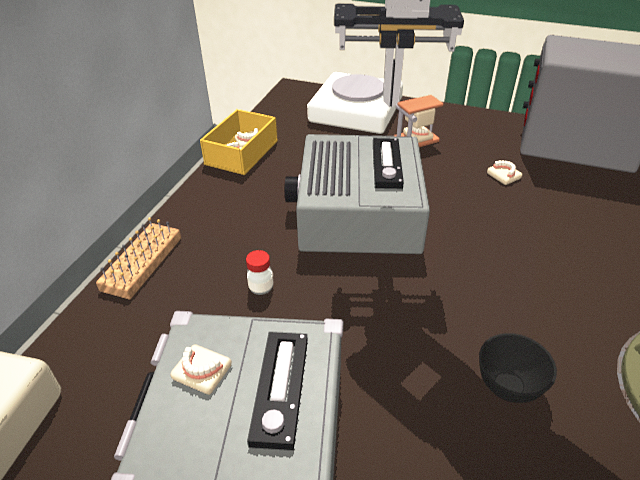

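The wrist view, slightly motion-blurred, shows the button at about (316,239) and the closed fingers near (322,275). Next: locate the button from this view and check the TCP reprojection.

Run:
```python
from h import *
c=dict(np.load("w2.npz"));print("btn from w2",ray("wrist",(316,239),.122,c))
o=get_obs();print("tcp px",proj("wrist",o["ee_pos"],c))
c=cams.calibration("wrist");np.savez("w3.npz",**c);im=cams.camera("wrist");o=get_obs();print(o["ee_pos"],o["eef_rot"],o["time_s"])
cv2.imwrite("pics/w3.png",cv2.resize(im[120:320,230:510],None,fx=2.8,fy=2.8,interpolation=cv2.INTER_CUBIC))
```

```text
btn from w2 [ 0.52335367 -0.21608484  0.122     ]
tcp px (array([324.00522936, 289.20010928]), np.float64(0.19226539413792693))
[ 0.5274045  -0.20816545  0.24359032] [-1.56911197  0.00198651  0.28912606] 2.7333
```

View pics/w3.png

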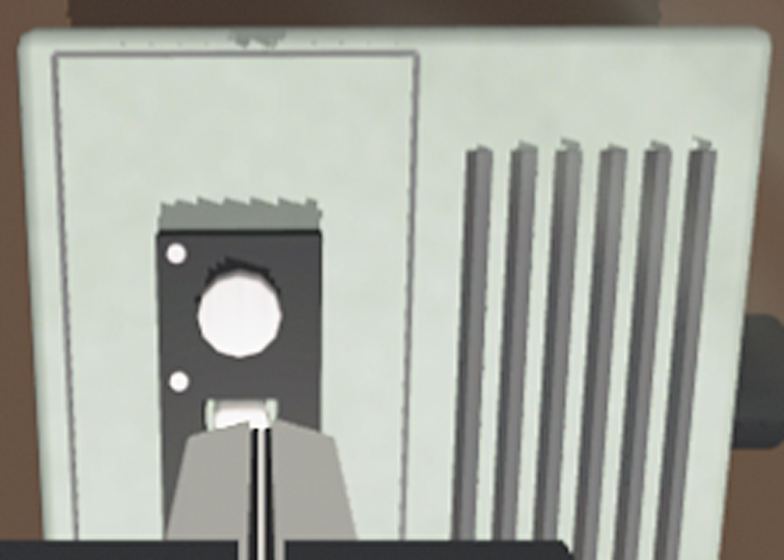

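Run:
```python
from h import *
c=dict(np.load("w3.npz"));b=ray("wrist",(315.4,232.9),.122,c)
print("btn",b)
for p in((20,32),(770,32)):print(ray("wrist",(p[0]/2.8+230,p[1]/2.8+120),.1,c))
for p in((157,232),(322,232)):print(ray("wrist",(p[0]/2.8+230,p[1]/2.8+120),.114,c))
e=[ray("wrist",(p[0]/2.8+230,p[1]/2.8+120),.114,c)[:2] for p in((157,232),(322,232))];y=.289
print("frame end mid -> btn 145 frame:",np.mean(e,0))
o=get_obs();d=b-o["ee_pos"];y=o["eef_rot"][2];print(y,d@[np.cos(y),np.sin(y),0],d@[-np.sin(y),np.cos(y),0],d[2])
```

```text
btn [ 0.52145559 -0.21299288  0.122     ]
[ 0.43906927 -0.1559115   0.1       ]
[ 0.64420578 -0.09496114  0.1       ]
[ 0.49246029 -0.19786294  0.114     ]
[ 0.53754716 -0.18444401  0.114     ]
frame end mid -> btn 145 frame: [ 0.51500372 -0.19115348]
0.28912605563640104 -0.007078362840434627 -0.0029309327530163552 -0.12159032439434483
```

Call:
{"api": "step_arm", "payload": {
  "plan": [
    {"grip": 1,"slide": [-0.007,0.01,-0.003],"spin": 0},
    {"grip": 1,"slide": [0,0.025,0],"spin": 0},
    {"grip": 1,"slide": [0,0.025,0],"spin": 0},
    {"grip": 1,"slide": [0,0.025,0],"spin": 0},
    {"grip": 1,"slide": [0,0.02,0],"spin": 0},
    {"grip": 1,"slide": [0,0.008,0],"spin": 0},
    {"grip": 1,"slide": [0,0,0],"spin": 0},
    {"grip": 1,"slide": [0,0,0],"spin": 0}
  ]
}}

```text
time_s: 3.4
ee_pos: [0.5217, -0.2108, 0.1334]
eef_rot: [-1.571, -0.001, 0.289]
force: [-0.2, 0.1, 0.0]
grip_width: 0.0003
```

Run:
```python
from h import *
o=get_obs();print(o["ee_pos"],o["eef_rot"],o["force"],o["time_s"])
cv2.imwrite("pics/w4.png",cams.camera("wrist"))
a=cams.camera("side")[60:260,280:480];cv2.imwrite("pics/s4.png",cv2.resize(a,None,fx=3,fy=3,interpolation=cv2.INTER_CUBIC))
```

```text
[ 0.52169987 -0.21076887  0.13336808] [-1.57125334e+00 -5.31185560e-04  2.89219181e-01] [-0.19872936  0.11020839  0.00414532] 3.4
```

View pics/w4.png

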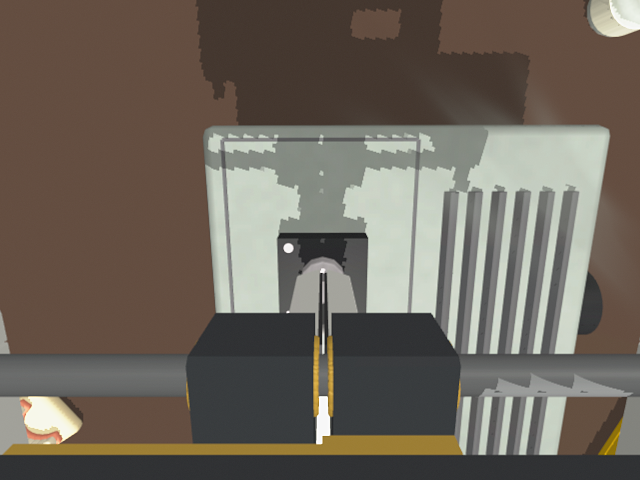

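View pics/s4.png

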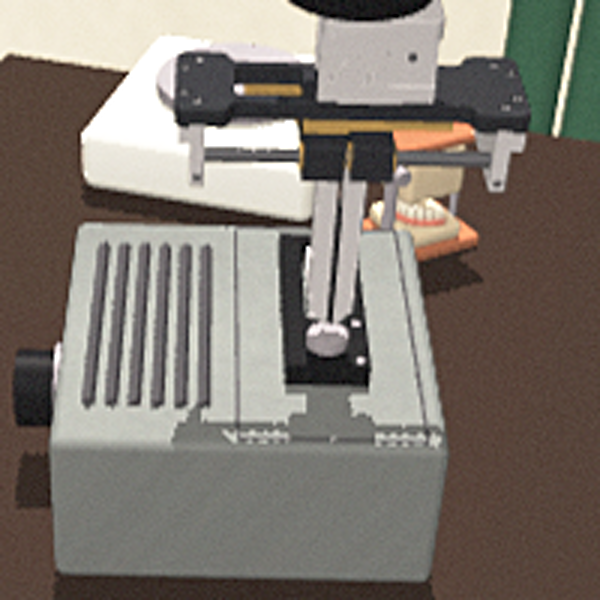

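The closed fingers sit about 11 mm above the button and centred on it. Pressing now.

Call:
{"api": "step_arm", "payload": {
  "plan": [
    {"grip": 1,"slide": [0,0.008,0],"spin": 0},
    {"grip": 1,"slide": [0,0.003,0],"spin": 0},
    {"grip": 1,"slide": [0,0.002,0],"spin": 0},
    {"grip": 1,"slide": [0,0.0015,0],"spin": 0},
    {"grip": 1,"slide": [0,0.0015,0],"spin": 0},
    {"grip": 1,"slide": [0,0,0],"spin": 0},
    {"grip": 1,"slide": [0,0,0],"spin": 0},
    {"grip": 1,"slide": [0,0,0],"spin": 0}
  ]
}}

```text
time_s: 4.17
ee_pos: [0.5217, -0.2112, 0.1167]
eef_rot: [-1.571, -0.001, 0.287]
force: [0.7, 0.9, 5.2]
grip_width: 0.0007
```

Run:
```python
from h import *
o=get_obs();print(o["ee_pos"],o["eef_rot"],o["force"],o["time_s"])
a=cams.camera("side")[60:260,280:480];cv2.imwrite("pics/s5.png",cv2.resize(a,None,fx=3,fy=3,interpolation=cv2.INTER_CUBIC))
```

```text
[ 0.52170638 -0.21121787  0.11671099] [-1.57118037e+00 -5.19431280e-04  2.87337946e-01] [0.68003203 0.9053523  5.16529345] 4.1667
```

View pics/s5.png

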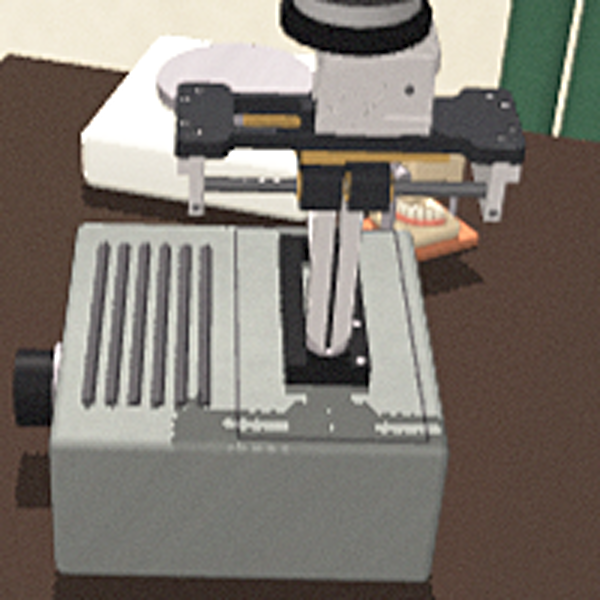

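Call:
{"api": "step_arm", "payload": {
  "plan": [
    {"grip": 1,"slide": [0,-0.03,0],"spin": 0},
    {"grip": 1,"slide": [0,-0.04,0],"spin": 0},
    {"grip": 0,"slide": [0,-0.03,0],"spin": 0},
    {"grip": 0,"slide": [0,0,0],"spin": 0},
    {"grip": 0,"slide": [0,0,0],"spin": 0},
    {"grip": 0,"slide": [0,0,0],"spin": 0}
  ]
}}

```text
time_s: 4.72
ee_pos: [0.521, -0.211, 0.2151]
eef_rot: [-1.57, 0.002, 0.287]
force: [-0.5, -0.1, -0.3]
grip_width: 0.024
```

Run:
```python
from h import *
o=get_obs();print(o["ee_pos"],o["eef_rot"],o["force"],o["time_s"],o["grip_width"])
c=cams.calibration("wrist");np.savez("w6.npz",**c);im=cams.camera("wrist");cv2.imwrite("pics/w6.png",im)
a=cams.camera("side")[100:260,280:440];cv2.imwrite("pics/s6.png",cv2.resize(a,None,fx=3.7,fy=3.7,interpolation=cv2.INTER_CUBIC))
a=cams.camera("scene")[190:390,110:320];cv2.imwrite("pics/c6.png",cv2.resize(a,None,fx=3,fy=3,interpolation=cv2.INTER_CUBIC))
```

```text
[ 0.52098931 -0.21098817  0.21510112] [-1.56951167e+00  1.54685829e-03  2.87258281e-01] [-0.54209622 -0.11675728 -0.25387486] 4.7167 0.024038732251014175
```

View pics/w6.png

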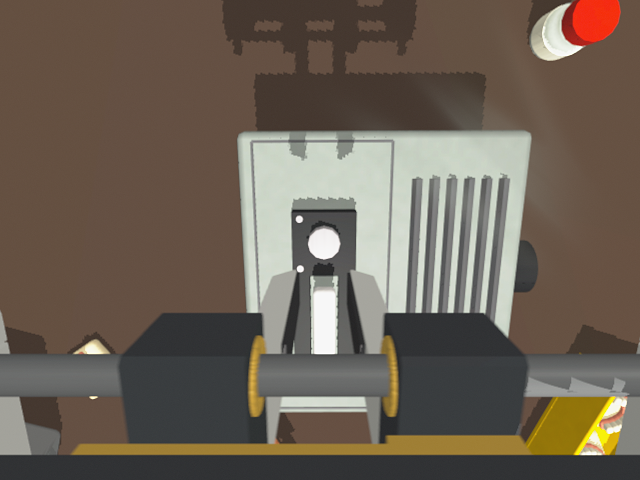

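View pics/s6.png

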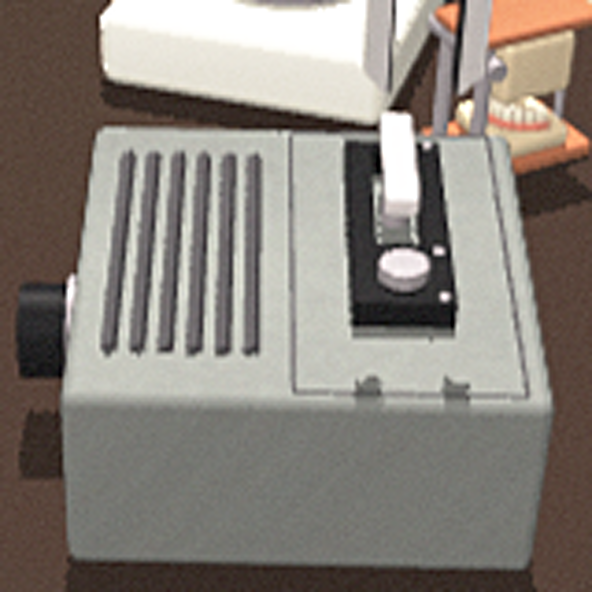

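View pics/c6.png

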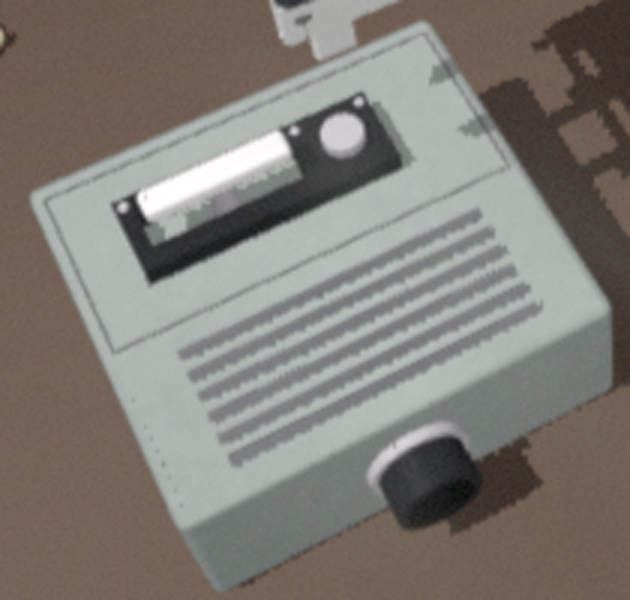

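The handle is out. In the scene crop the bar stands clear of the frame, and in the wrist view it lies at column 325, centred between the fingers. Now to work out the grip position.

Run:
```python
from h import *
c=dict(np.load("w6.npz"));o=get_obs();y=o["eef_rot"][2];R=np.array([[np.cos(y),np.sin(y),0],[-np.sin(y),np.cos(y),0]])
end=ray("wrist",(325,287.5),.138,c);far=ray("wrist",(325,345),.138,c);b=ray("wrist",(324,242),.122,c)
print(b,end,far)
s=lambda u,v:(u/3+110,v/3+190)
q=[ray("scene",s(*p),.138) for p in((145,204),(286,142))];m=(q[0]+q[1])/2;print("scene",q,m,np.linalg.norm(q[0]-q[1]))
h=b-.07*np.array([-np.sin(y),np.cos(y),0])
for n,p in(("btn",b),("end",end),("far",far),("mid_scene",m),("h",h)):print(n,R@(p-o["ee_pos"]))
```

```text
[ 0.52107846 -0.21199847  0.122     ] [ 0.5299199  -0.23942486  0.138     ] [ 0.54255452 -0.281958    0.138     ]
scene [array([ 0.55660069, -0.31543197,  0.138     ]), array([ 0.535278  , -0.24142307,  0.138     ])] [ 0.54593935 -0.27842752  0.138     ] 0.0770193115680576
btn [-0.00020688 -0.00098536]
end [ 0.00050241 -0.02979291]
far [ 0.00056974 -0.07416291]
mid_scene [ 0.00481608 -0.071736  ]
h [-0.00020688 -0.07098536]
```

Call:
{"api": "step_arm", "payload": {
  "plan": [
    {"grip": 0,"slide": [0,0,-0.035],"spin": 0},
    {"grip": 0,"slide": [0,0,-0.035],"spin": 0},
    {"grip": 0,"slide": [0,0,0],"spin": 0},
    {"grip": 0,"slide": [0,0.02,0],"spin": 0},
    {"grip": 0,"slide": [0,0.01,0],"spin": 0},
    {"grip": 0,"slide": [0,0,0],"spin": 0}
  ]
}}

```text
time_s: 5.37
ee_pos: [0.5402, -0.2775, 0.1831]
eef_rot: [-1.567, 0.004, 0.287]
force: [-0.2, 0.3, -0.9]
grip_width: 0.0467
```

Run:
```python
from h import *
o=get_obs();print(o["ee_pos"],o["eef_rot"],o["force"],o["time_s"],o["grip_width"])
im=cams.camera("wrist");cv2.imwrite("pics/w7.png",im)
a=cams.camera("side")[60:260,280:480];cv2.imwrite("pics/s7.png",cv2.resize(a,None,fx=3,fy=3,interpolation=cv2.INTER_CUBIC))
```

```text
[ 0.54020216 -0.27752104  0.18309579] [-1.56676229  0.00374174  0.28725551] [-0.17763696  0.2913789  -0.8919048 ] 5.3667 0.04669037516226914
```

View pics/w7.png

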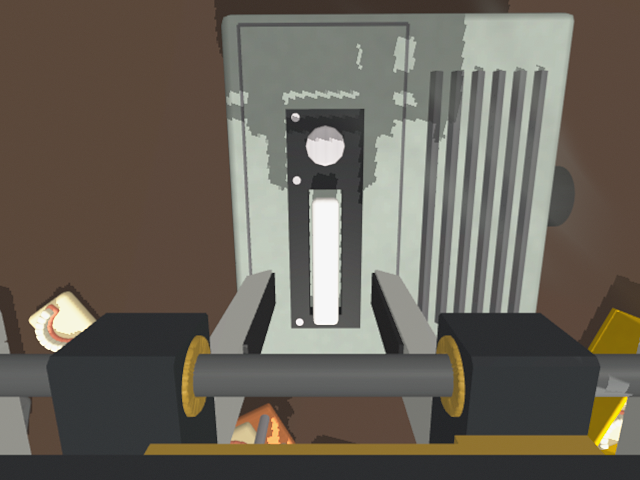

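View pics/s7.png

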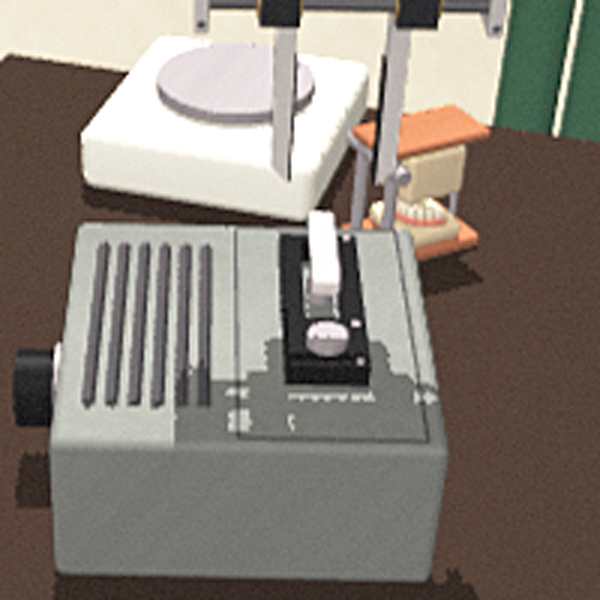

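The bar is fully in view, aligned with the fingers and centred between them at column 325. Lowering now.

Call:
{"api": "step_arm", "payload": {
  "plan": [
    {"grip": 0,"slide": [0.0005,0.016,-0.002],"spin": 0},
    {"grip": 0,"slide": [0,0.02,0],"spin": 0},
    {"grip": 0,"slide": [0,0.02,0],"spin": 0},
    {"grip": 0,"slide": [0,0.007,0],"spin": 0},
    {"grip": 0,"slide": [0,0,0],"spin": 0},
    {"grip": 0,"slide": [0,0,0],"spin": 0}
  ]
}}

```text
time_s: 5.97
ee_pos: [0.5428, -0.2802, 0.1247]
eef_rot: [-1.572, -0.001, 0.288]
force: [-0.2, -0.2, 0.5]
grip_width: 0.0469
```

Run:
```python
from h import *
o=get_obs();print(o["ee_pos"],o["eef_rot"],o["force"],o["time_s"],o["grip_width"])
im=cams.camera("wrist");cv2.imwrite("pics/w8.png",im)
```

```text
[ 0.54278413 -0.28016279  0.12465889] [-1.57159575e+00 -6.94303198e-04  2.87506473e-01] [-0.21684198 -0.18709201  0.46227892] 5.9667 0.046895450393914934
```

View pics/w8.png

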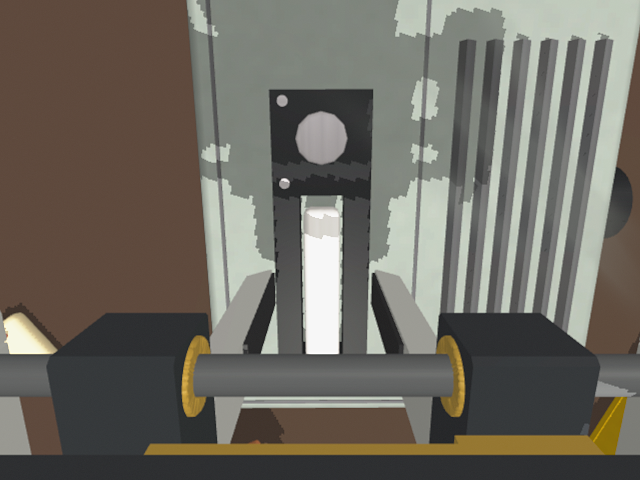

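Call:
{"api": "step_arm", "payload": {
  "plan": [
    {"grip": 0,"slide": [0,0.005,0],"spin": 0},
    {"grip": 0,"slide": [0,0,0],"spin": 0},
    {"grip": 1,"slide": [0,0,0],"spin": 0},
    {"grip": 1,"slide": [0,0,0],"spin": 0},
    {"grip": 1,"slide": [0,0,0],"spin": 0},
    {"grip": 1,"slide": [0,0,0],"spin": 0},
    {"grip": 1,"slide": [0,0,0],"spin": 0},
    {"grip": 1,"slide": [0,0,0],"spin": 0}
  ],
  "force": 20
}}

```text
time_s: 6.68
ee_pos: [0.5422, -0.2802, 0.1185]
eef_rot: [-1.571, 0.0, 0.287]
force: [-1.9, -0.2, 0.7]
grip_width: 0.0156
```

Gripped at 15.6 mm, which matches the 16 mm bar. Turning clockwise means positive spin about the down-pointing tool y.

Call:
{"api": "step_arm", "payload": {
  "plan": [
    {"grip": 1,"slide": [0,0,0],"spin": 6},
    {"grip": 1,"slide": [0,0,0],"spin": 6},
    {"grip": 1,"slide": [0,0,0],"spin": 6},
    {"grip": 1,"slide": [0,0,0],"spin": 6},
    {"grip": 1,"slide": [0,0,0],"spin": 6},
    {"grip": 1,"slide": [0,0,0],"spin": 0}
  ]
}}

```text
time_s: 7.18
ee_pos: [0.5418, -0.2802, 0.1185]
eef_rot: [-1.571, 0.001, -0.243]
force: [-5.2, 0.8, 3.2]
grip_width: 0.016
```

Call:
{"api": "step_arm", "payload": {
  "plan": [
    {"grip": 1,"slide": [0,0,0],"spin": 6},
    {"grip": 1,"slide": [0,0,0],"spin": 6},
    {"grip": 1,"slide": [0,0,0],"spin": 6},
    {"grip": 1,"slide": [0,0,0],"spin": 6},
    {"grip": 1,"slide": [0,0,0],"spin": 6},
    {"grip": 1,"slide": [0,0,0],"spin": 6},
    {"grip": 1,"slide": [0,0,0],"spin": 6},
    {"grip": 1,"slide": [0,0,0],"spin": 6},
    {"grip": 1,"slide": [0,0,0],"spin": 6},
    {"grip": 1,"slide": [0,0,0],"spin": 1},
    {"grip": 1,"slide": [0,0,0],"spin": 0},
    {"grip": 1,"slide": [0,0,0],"spin": 0}
  ]
}}

```text
time_s: 8.18
ee_pos: [0.5412, -0.2797, 0.1182]
eef_rot: [-1.573, 0.002, -1.196]
force: [-10.1, 2.7, 3.9]
grip_width: 0.0157
```

Run:
```python
from h import *
o=get_obs();print(o["ee_pos"],o["eef_rot"],o["force"],o["moment"],o["time_s"],o["grip_width"])
a=cams.camera("side")[60:260,280:480];cv2.imwrite("pics/s9.png",cv2.resize(a,None,fx=3,fy=3,interpolation=cv2.INTER_CUBIC))
```

```text
[ 0.54119655 -0.27966241  0.11818036] [-1.57324541  0.00244477 -1.19648372] [-10.05127294   2.69763405   3.91349376] [ 0.50493115  1.96741692 -0.04158513] 8.1833 0.015739420267017544
```

View pics/s9.png

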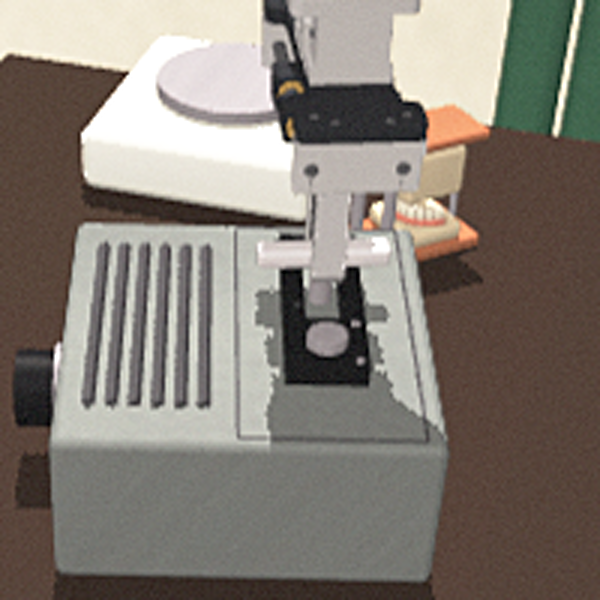

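The bar now lies along the box's x, turned by about 1.48 rad. I'll nudge it 2° more to the stop, then let go and lift.

Call:
{"api": "step_arm", "payload": {
  "plan": [
    {"grip": 1,"slide": [0,0,0],"spin": 2},
    {"grip": 1,"slide": [0,0,0],"spin": 0},
    {"grip": 1,"slide": [0,0,0],"spin": 0},
    {"grip": 0,"slide": [0,0,0],"spin": 0},
    {"grip": 0,"slide": [0,0,0],"spin": 0},
    {"grip": 0,"slide": [0,0,0],"spin": 0},
    {"grip": 0,"slide": [0,0,0],"spin": 0},
    {"grip": 0,"slide": [0,0,0],"spin": 0},
    {"grip": 0,"slide": [0,-0.01,0],"spin": 0},
    {"grip": 0,"slide": [0,-0.02,0],"spin": 0},
    {"grip": 0,"slide": [0,-0.04,0],"spin": 0},
    {"grip": 0,"slide": [0,-0.04,0],"spin": 0},
    {"grip": 0,"slide": [0,0,0],"spin": 0},
    {"grip": 0,"slide": [0,0,0],"spin": 0}
  ]
}}

```text
time_s: 9.4
ee_pos: [0.543, -0.2805, 0.2315]
eef_rot: [-1.568, -0.004, -1.231]
force: [0.2, -0.1, -0.4]
grip_width: 0.0469
```

Run:
```python
from h import *
o=get_obs();print(o["ee_pos"],o["eef_rot"],o["force"],o["time_s"],o["grip_width"])
A=cams.camera("side");a=A[60:260,280:480];cv2.imwrite("pics/s10.png",cv2.resize(a,None,fx=3,fy=3,interpolation=cv2.INTER_CUBIC))
cv2.imwrite("pics/f10.png",cams.camera("scene"))
```

```text
[ 0.54304954 -0.28048657  0.23154418] [-1.56753981 -0.00394066 -1.23117383] [ 0.16878519 -0.14289763 -0.36075942] 9.4 0.046903695033461916
```

View pics/s10.png

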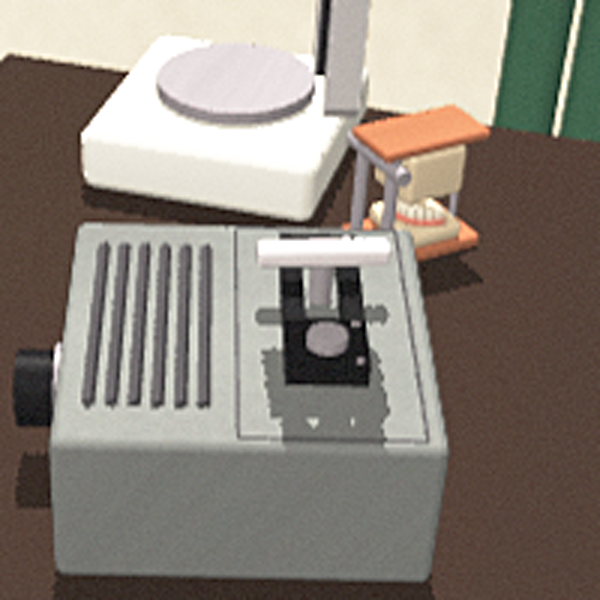

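View pics/f10.png

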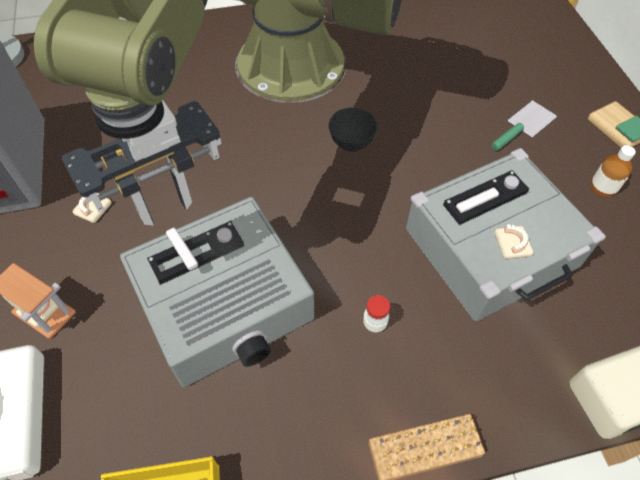

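The handle is out, lying across the frame along the box's x. The storage case is untouched and the arm is clear, so I'm handing in.

```bash
python3 -c "
from station import hand_in;print(hand_in())"
```

```text
the job is handed in; nothing more can be done
None
```

The dust collector's latch is open, and I handed the job in at about 9.5 s of the 45 s allowed. I pressed its release button with the fingers closed. I then gripped the popped-out T-handle, turned it clockwise by about 1.5 rad to its stop, let go and lifted clear.

- **Handle:** the last side and scene pictures show the bar standing clear of its frame and lying along the box's x. The turn is read from the tool's rotation and the pictures; the joint values themselves could not be read.
- **Storage case:** its handle is still pushed in, and the case was never touched.
- **Arm:** it stands about 9 cm above the handle with about zero force on it. The highest tool force I saw was about 11 N, sideways, near the end of the turn, probably because the grip was a millimetre or so off the handle's axis.
- **Refused move:** one move call was refused because its rows left out the spin value. Nothing moved, and I sent it again.
- **Disagreement:** the camera estimates of the handle and button positions differed by up to about 6 mm. I went by the wrist camera's close view.

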